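# Unlock the cam lifter and hold the board at full lift

## Robot

A 6-joint arm with a two-finger parallel gripper is mounted at the origin on a cart in front of the work surface, level with it; the furniture and walls round the work are solid. World frame = base frame: x ahead of the robot, y to its left, z up, the work surface at z = 0. Lengths are in m, angles in degrees, forces in N, time in s.
With the tool pointing down it reaches from about 0.375 to 0.9 m from the base axis. Payload 3.1 kg.
Tool frame: the origin (TCP) lies at the very end of the fingers, on their centre line; the grasp point (between the pads) lies 19 mm behind it; z points along the fingers, y is the line along which they close (so a half turn about z gives the same grasp; the last joint's range is limited). The gripper opens to 87 mm and grips with 3 to 60 N. Pads are 19 mm wide; open, the fingers measure 117 mm over their backs; the gripper's body (75 mm by 190 mm) begins 51 mm behind the grasp point.
Start: joints at [54.402, 30.224, 82.088, -0, 67.689, -10.227], TCP at [0.268, 0.565, 0.223] pointing down, gripper open.
Joint ranges: [-176.69, 176.69], [-43.24, 126.21], [12.49, 139.97], [-82, 262], [0, 151.66], [-163.58, 163.58]. Speed limits (degrees/s): [159.86, 159.86, 180, 180, 180, 180].

## Interface

Orientations are given as a 3x3 rotation matrix whose columns are the frame's x, y, z axes.
In Python, from rig import * gives the robot as it stands.
- The arm moves only by the tool jog_arm, never from a script. Its arguments are lists of equal length, an entry for each row: "delta_pos": the shift along the world's x, y, z in cm, a list of three; "turn": the turn about the world's z in degrees; "grip": the closure, from 0 (fully open) to 1 (shut). In form: {"delta_pos": [[x, y, z], ...], "turn": [turn, ...], "grip": [grip, ...]}. A call has 1 to 12 rows; each row is the pose to reach, as a shift and turn from the pose commanded when the call began; what a row does not reach only later rows make up. A row lasts 1/8 s, in which the tool goes at most 62.5 mm and 10.7 degrees, less where a joint would pass 70% of its speed; a pose out of reach is approached as far as the arm can. A call with a gripper value outside its range is refused whole. The fingers move at their own pace and stop on an object; the grip force is fixed at half the most. Time passes only in rows, so rows that repeat a pose let the fingers close. It gives the time, the measured TCP pose, the force, the opening and the grip force at its end, in the units of the state.
- read_state(): the state, without advancing time (a new reading comes with each control period).
- capture(name): name is "scene" or "top" or "wrist"; returns a dict with "color" (420x560x3 uint8, blue, green, red), "fovy" (degrees; the focal length in pixels is half the picture's height over the tangent of half this angle, whatever the lens; pixels are square), "cx", "cy" (the principal point, pixels), "camera_from_world" (4x4, takes a point from world to camera coordinates). Camera axes: x right, y up, looking along -z (the intrinsics and any distortion apply to the point x, -y, -z); pixel columns grow to the right and rows downward; lengths in m; the calibration is good to about 2 mm. The wrist camera is an equidistant fisheye: a pixel r from the principal point sees the ray r / f radians off the axis. A picture is of the moment at which its call begins. There is no depth.
- hand_in(): hands the job in; it is judged then, once.
The state is a dict: "time_s": time; "joint_positions": joint angles; "qvel": joint speeds; "tau": joint torques, N m; "position": TCP position; "tcp_rot": TCP orientation; "force": force on the tool from outside, world axes, zero at the start; "moment": the same for the moment, N m; "opening": opening from 0.0 (shut) to 1.0 (fully open); "grasp_force": force on a finger pad.
Only numpy, scipy, OpenCV 4.12 (cv2) and the standard library are available. Lean on these libraries where they do the work, as an engineer would, in place of code of your own. Each camera call takes 0.05 s, during which the arm holds its last target. There are 200 camera calls.

## Task

The circuit board on the cam lifter has to be raised for inspection: draw the lock pin up out of its bore, park it upright in the notch of the pin rest with its collar resting on top, and let go of it. Then take the lever by its upright knob and swing it to the cam's highest lift, where the arm lies over the index rib, and finish while still holding it there, since it springs back if released. Keep the board on its platform and leave everything else on the bench where it is.

Things in the scene. Friction and masses are not known exactly. Their poses are not given: they have to be found in the camera images.
- lifter: the cam lifter's aluminium base, fixed to the bench: plate 116 (x) x 204 (y) x 18 high. Origin: centre of the underside, on the vertical cam axis; z up. At rest the lever's arm lies along -y and its forked tail, with the lock pin, along +y. A short stop post 10 across stands on the plate where the lever's travel ends.
- bore_mouth (a point): mouth of the lock pin's bore in the plate, 18 mm above the bench, 75 mm from the cam axis on the lifter's +y; 12 mm across, 15 mm deep.
- peak_index (a point): top of the outer end of the index rib, 12 mm above the bench, 130 mm from the cam axis. The rib (12 wide) sticks out of the plate radially, 1.05 rad counter-clockwise (from above) of the lever's rest direction, and marks the cam's highest lift.
- cam_lever (a joint): lever angle about the vertical cam axis, rad, counter-clockwise from above: 0 at rest, stop at 1.65, highest lift at 1.05 with the arm exactly over the index rib; beyond it the platform sinks again. A spring returns it to 0 (0.18 N m at rest, 0.35 at the peak: some 3.5 N at the knob), so it swings back if let go.
- lever_arm (a point): on the steel lever arm's top, 33 mm above the bench, midway out (75 mm from the cam axis). The arm is 18 wide, 10 thick and reaches 118 mm out. Opposite it the tail's two prongs (13 mm gap, 23 to 33 mm above the bench, 90 mm out) straddle the lock pin, which bars the lever.
- lever_knob: the black upright knob at the end of the lever's arm, 105 mm from the cam axis: a cylinder 20 across on a thin neck; it spins freely on its own axis. Origin on the arm's top (33 mm above the bench), z up along the knob, which spans 12 to 62 mm above the origin.
- knob_grip (a point): point on the knob's axis at a good height to hold it, 77 mm above the bench, 18 mm below the knob's top.
- platform: loose aluminium platform plate 90x90x6, resting by three round-nosed feet on the lever's three-lobed cam and guided by two upright posts (8 across, tops 78 mm above the bench) of the base. Origin: centre of the plate's underside; z up; 48 mm above the bench at rest, 58 mm at the cam's highest point (lift = 5 mm (1 - cos 3 angle)).
- circuit_board: green populated circuit board 45x75x13, loose between low lips on the platform, centred over the cam axis; underside 54 mm above the bench at rest. Origin: centre of its underside.
- lock_pin: loose steel lock pin, 76 mm long, 60 g, standing upright in the lifter's bore (15 mm deep). Origin: centre of its foot, z up along it. Shank 10 across from 0 to 38 mm, collar 24 across from 38 to 42 mm, grip 18 across from 42 to 76 mm. Its foot must rise 32 mm to clear the tail fork.
- pin_rest: aluminium pin rest, fixed to the bench (a case 0.31 m tall stands behind it, x over 0.6, y over 0.05 m): block 44 (x) x 40 (y), top at 48 mm, on a foot 76 x 40 x 6. Origin: centre of the underside, z up. A notch 13 mm wide, open at the top and towards its own -x side, runs from x = -22 to x = +6 mm, down to the foot at 6 mm; the pin's shank goes in and the collar rests on the block's top.
- notch_seat (a point): the parked place: in the notch, at the height of the block's top (48 mm), 6 mm from the notch's inner end; axes as the pin rest. A parked pin's axis passes here, its foot 38 mm lower.
- tray: small open steel tray with screws, 60x100x16 mm; a bystander. Origin: centre of its underside.
- reel: solder reel standing upright, 54 across, 62 tall mm; a bystander. Origin: centre of its underside.
- bottle: flux bottle with needle cap, 40 across, 100 tall mm; a bystander. Origin: centre of its underside.
- cutters: side cutters lying flat, 129x75x12 mm; a bystander. Origin: centre of its underside.
- tape: roll of black insulating tape lying flat, 67 across, 19 tall mm; a bystander. Origin: centre of its underside.
- tester: black pocket tester, 100x62x25 mm; a bystander. Origin: centre of its underside.
- wick: small flat reel of desoldering wick, 42 across, 12 tall mm; a bystander. Origin: centre of its underside.
Not all that is in view belongs to the job. What is shaped like the platform but pink is not meant.

How it is judged:
By the outcome, as a careful person would: the job done as asked, in the order asked, and still so for the second after the job is handed in, while the arm keeps its last pose, push and grip.
It also fails if it takes over 56 s, if anything falls off the work surface, if the arm or the gripper's body presses on something with over 40 N, if the wrist force passes 120 N, or if a joint passes its speed limit or range.

## Working session

There is one attempt and no reset: what is moved stays moved. The work goes in short steps, Python scripts to look and compute and a tool call to move; the robot and the scene stay as the last step left them, time stands still between calls to the robot, and variables do not carry over. Pictures are saved under pics/ and viewed, at most 10 in all, crops included, and the job is handed in when it is done.

Besides the shell and the picture viewer there is one more tool, called after "Call:" by a JSON object that holds its "api" and its "payload", one argument or row to a line. jog_arm: Moves the arm, as the interface text tells. Its arguments: {"type":"object","properties":{"delta_pos":{"type":"array"},"turn":{"type":"array"},"grip":{"type":"array"}},"required":["delta_pos","turn","grip"]}

```bash
mkdir -p pics
cat > h.py <<'E'
from rig import *
import numpy as np, cv2
def ray(c,u,v):
    h=c["color"].shape[0]; f=h/2/np.tan(np.radians(c["fovy"])/2)
    x,y=(u-c["cx"])/f,(v-c["cy"])/f
    if c.get("fish"):
        r=np.hypot(x,y); s=np.sin(r)/r if r>1e-9 else 1
        d=np.array([x*s,-y*s,-np.cos(r)])
    else: d=np.array([x,-y,-1.])
    M=c["camera_from_world"]; R=M[:3,:3]
    return -R.T@M[:3,3], R.T@d
def onz(c,u,v,z):
    o,d=ray(c,u,v); return o+d*(z-o[2])/d[2]
def proj(c,p):
    h=c["color"].shape[0]; f=h/2/np.tan(np.radians(c["fovy"])/2)
    q=(c["camera_from_world"]@np.r_[p,1])[:3]; x,y,z=q[0],-q[1],-q[2]
    if c.get("fish"):
        r=np.hypot(x,y); t=np.arctan2(r,z); return np.array([c["cx"]+f*t*x/r,c["cy"]+f*t*y/r])
    return np.array([c["cx"]+f*x/z,c["cy"]+f*y/z])
def cap(n):
    c=capture(n); c["camera_from_world"]=np.array(c["camera_from_world"]); c["fish"]=n=="wrist"; return c
def save(c,name,box=None,k=1):
    im=c["color"]
    if box: im=im[box[1]:box[3],box[0]:box[2]]
    cv2.imwrite("pics/"+name,cv2.resize(im,None,fx=k,fy=k,interpolation=cv2.INTER_CUBIC))
E
python3 - <<'E'
from h import *
import pickle
a=[]
for n in ("top","scene"):
    c=cap(n); save(c,n+"0.png",k=1.42); pickle.dump(c,open(n+"0.pkl","wb"))
    print(n,c["fovy"],c["cx"],c["cy"],(-c["camera_from_world"][:3,:3].T@c["camera_from_world"][:3,3]).round(3),c["camera_from_world"][:3,:3].round(2).tolist())
s=read_state();print(s["tcp_rot"],s["opening"],s["force"])
E
```

```text
top 53.660690918398565 278.6803344186555 207.5882174726437 [ 0.255 -0.056  1.29 ] [[-0.06, -1.0, -0.0], [0.98, -0.06, 0.21], [-0.21, 0.01, 0.98]]
scene 49.72430422773857 268.0419897913502 216.36715432883125 [-0.081 -0.93   1.343] [[0.83, -0.56, -0.01], [0.44, 0.64, 0.63], [-0.35, -0.53, 0.77]]
[[-9.03568970e-01  4.28441163e-01 -1.13417531e-03]
 [ 4.28442534e-01  9.03567594e-01 -1.61169814e-03]
 [ 3.34286234e-04 -1.94220937e-03 -9.99998058e-01]] 1.0002838587962657 [ 0.14050525 -0.86647119  0.43282725]
```

View pics/top0.png

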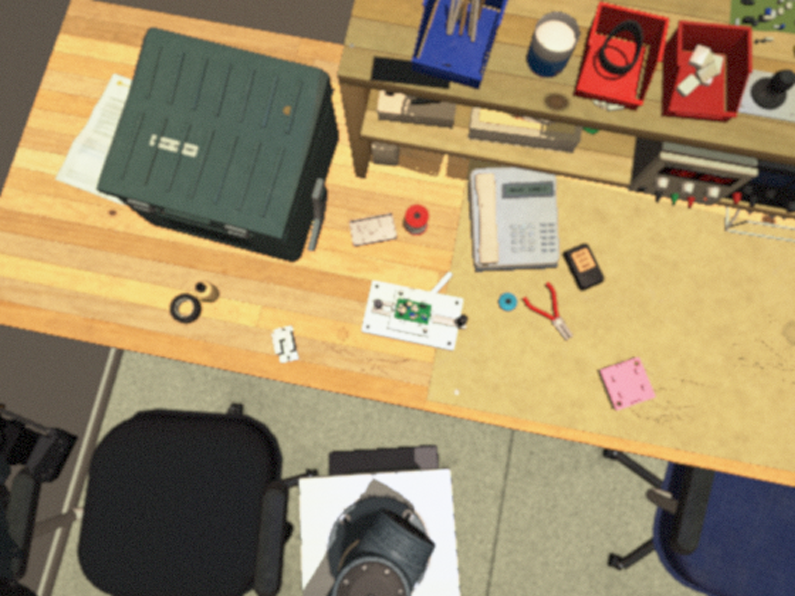

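View pics/scene0.png

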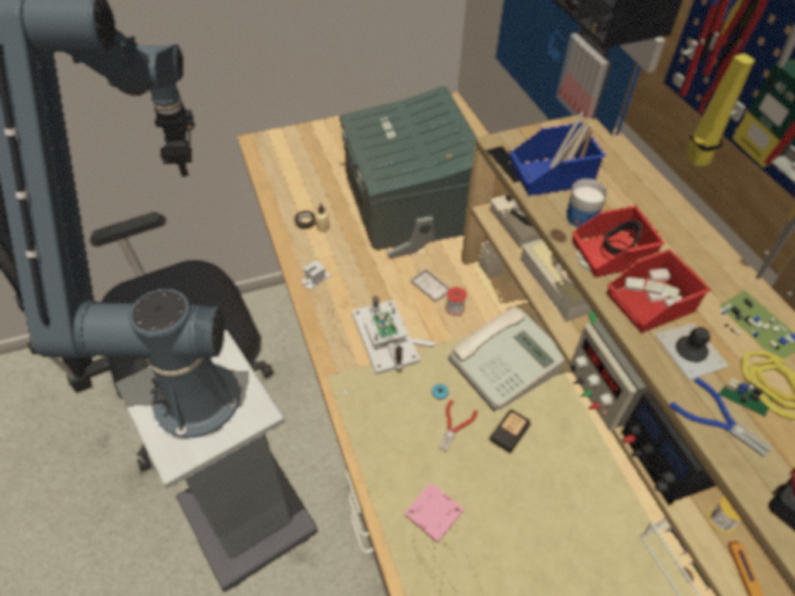

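The top view (800 px wide) shows the lifter plate at (412,315), with the lock pin at (378,303), the knob at (461,321), the rib at (443,283) and the pin rest at (285,343). In the scene view the pin is at (376,303), the knob at (399,356) and the rest at (314,274).

Run:
```python
from h import *
import pickle
t=pickle.load(open("top0.pkl","rb")); s=pickle.load(open("scene0.pkl","rb"))
def P(c,z,*uv): return [onz(c,u/1.42,v/1.42,z).round(3).tolist() for u,v in uv]
# plate mask in top view
hsv=cv2.cvtColor(t["color"],cv2.COLOR_BGR2HSV)
m=((hsv[...,1]<50)&(hsv[...,2]>130)).astype(np.uint8)
for nm,b,z in (("plate",(245,190,340,250),.018),("rest",(185,222,218,262),.048)):
    k=np.zeros_like(m); k[b[1]:b[3],b[0]:b[2]]=m[b[1]:b[3],b[0]:b[2]]
    n,l,st,ce=cv2.connectedComponentsWithStats(k); i=1+st[1:,4].argmax()
    ys,xs=np.where(l==i); pts=np.array([onz(t,u,v,z)[:2] for u,v in zip(xs,ys)],np.float32)
    r=cv2.minAreaRect(pts*1000); print(nm,st[i],r,cv2.boxPoints(r).round().tolist())
print("pin top",P(t,.079,(378,303)),P(s,.079,(376,299)))
print("knob top",P(t,.095,(462,321)),P(s,.095,(399,349)))
print("rib",P(t,.012,(450,275)))
A=np.hstack([cv2.resize(t["color"][195:250,250:345],None,fx=4.2,fy=4.2,interpolation=2),cv2.resize(t["color"][220:265,180:225],None,fx=5.13,fy=5.13,interpolation=2)[:231]])
B=np.hstack([cv2.resize(s["color"][200:265,245:315],None,fx=4.6,fy=4.6,interpolation=2),cv2.resize(s["color"][170:215,200:245],None,fx=6.64,fy=6.64,interpolation=2)[:299]])
w=max(A.shape[1],B.shape[1]); pad=lambda x:np.pad(x,((0,0),(0,w-x.shape[1]),(0,0)))
C=np.vstack([pad(A),pad(B)]);print(C.shape); cv2.imwrite("pics/c1.png",C)
```

```text
plate [ 255  192   71   55 2136] ((502.99359130859375, -109.31318664550781), (205.8409881591797, 168.64016723632812), 74.32857513427734) [[394.0, -186.0], [556.0, -231.0], [612.0, -33.0], [450.0, 13.0]]
rest [192 230  18  25 313] ((427.2565612792969, 173.9951629638672), (72.35520935058594, 44.2349853515625), 10.147342681884766) [[388.0, 189.0], [396.0, 146.0], [467.0, 159.0], [459.0, 202.0]]
pin top [[0.496, -0.03, 0.079]] [[0.498, -0.038, 0.079]]
knob top [[0.445, -0.201, 0.095]] [[0.449, -0.209, 0.095]]
rib [[0.563, -0.193, 0.012]]
(530, 630, 3)
```

View pics/c1.png

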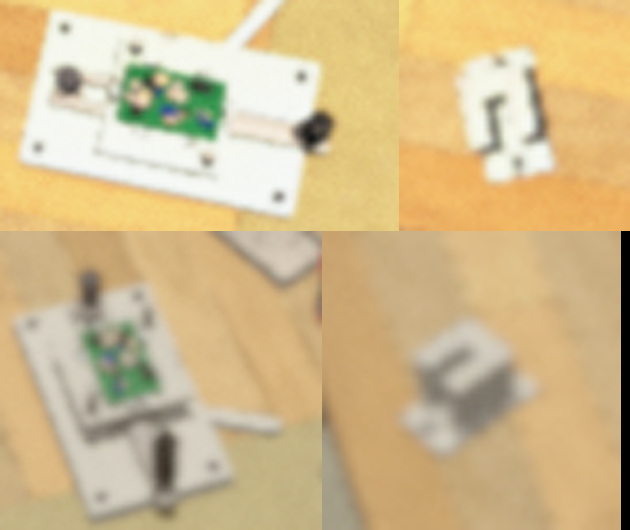

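The crop shows the lever arm running right to the knob at (315,130) and the pin at (67,80). In the rest, the notch opens towards the robot (−x). Pin to knob measures 178 mm against the expected 180, so lifter yaw is about −16° and the rest is near (0.425, 0.174). Next I move above the rest and look from near.

Call:
{"api": "jog_arm", "payload": {
  "delta_pos": [
    [2,-5,0],
    [4,-10,0],
    [6,-15,0],
    [8,-20,0],
    [10,-25,0],
    [12,-30,0],
    [14,-34,0],
    [15,-38,0],
    [15,-38,0],
    [15,-38,0],
    [15,-38,0]
  ],
  "turn": [-10,-20,-30,-40,-50,-60,-70,-80.7,-80.7,-80.7,-80.7],
  "grip": [0,0,0,0,0,0,0,0,0,0,0]
}}

```text
time_s: 1.48
position: [0.4172, 0.1856, 0.2224]
tcp_rot: [[0.275, 0.962, -0.0], [0.962, -0.275, 0.0], [0.0, -0.0, -1.0]]
force: [-0.4, 0.0, -0.1]
opening: 0.997
grasp_force: 0.0
```

Run:
```python
from h import *
import pickle
c=cap("wrist"); save(c,"w1.png",k=1.42); pickle.dump(c,open("w1.pkl","wb"))
s=read_state();print(s["time_s"],s["position"],s["tcp_rot"],s["joint_positions"],s["force"])
print((-c["camera_from_world"][:3,:3].T@c["camera_from_world"][:3,3]).round(3))
for p in ((.425,.174,.048),(.497,-.034,.079),(.447,-.205,.095)): print(proj(c,p)*1.42)
```

```text
1.525 [0.41728406 0.18568222 0.22249245] [[ 2.74521858e-01  9.61580838e-01 -2.00958057e-04]
 [ 9.61580856e-01 -2.74521833e-01  1.42414590e-04]
 [ 8.17757664e-05 -2.32333338e-04 -9.99999970e-01]] [9.91559629e+00 1.73196850e+01 1.05370969e+02 1.19052449e-02
 5.73192836e+01 2.58426887e+01] [-0.2483656   0.78386364 -1.05046083]
[0.441 0.267 0.385]
[414.92173337 280.8952314 ]
[553.89022429 485.9147068 ]
[524.83081548 610.69963517]
```

View pics/w1.png

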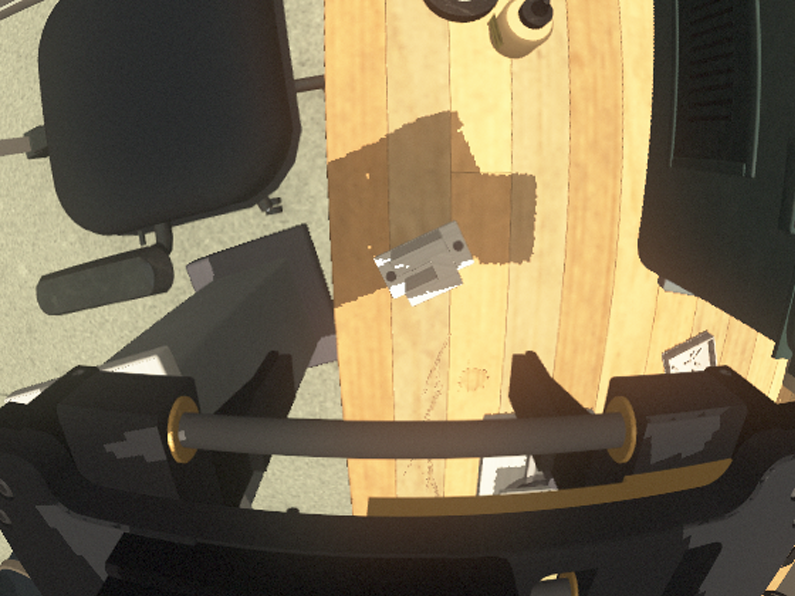

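The wrist view shows the rest at (422,265), in the gripper's shadow, with its foot bolts at (391,276) and (458,244). I'll zoom in and compute.

Run:
```python
from h import *
import pickle
c=pickle.load(open("w1.pkl","rb"))
b=(255,150,340,220); im=c["color"][b[1]:b[3],b[0]:b[2]].astype(float)
im=np.clip((im/255)**.6*255,0,255).astype(np.uint8)
cv2.imwrite("pics/c2.png",cv2.resize(im,None,fx=8,fy=8,interpolation=cv2.INTER_CUBIC))
for uv in ((391,276),(458,244)): print(onz(c,uv[0]/1.42,uv[1]/1.42,.008))
```

```text
[0.4048141  0.17269206 0.008     ]
[0.46630564 0.18402101 0.008     ]
```

View pics/c2.png

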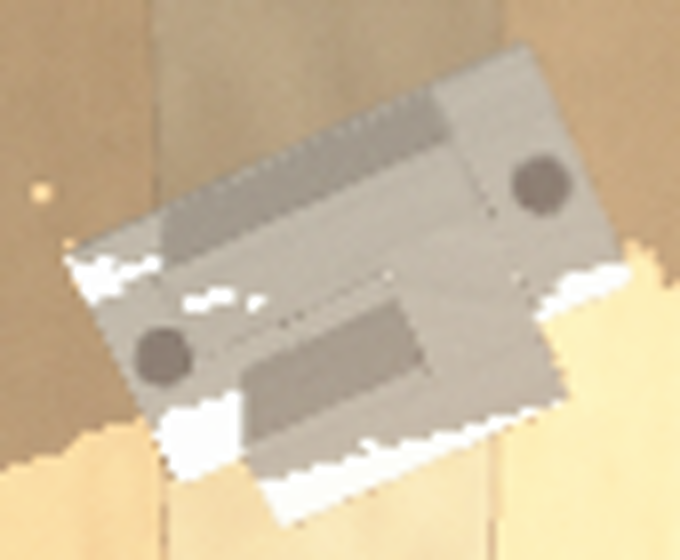

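The zoom shows the foot's four corners, its bolts at crop (163,355) and (542,184), and the notch's top edges and inner end near (390,275)–(430,372).

Run:
```python
from h import *
import pickle
c=pickle.load(open("w1.pkl","rb"))
Q=lambda z,*a:np.array([onz(c,255+(u-3.5)/8,150+(v-3.5)/8,z)[:2]*1000 for u,v in a])
f=Q(.006,(68,250),(525,42),(632,268),(175,480)); print("foot",f.round(1).tolist(),f.mean(0),np.linalg.norm(np.diff(f,axis=0),axis=1))
b=Q(.006,(163,355),(542,184)); print("bolts",b.round(1),b.mean(0)); d=b[1]-b[0]; y=np.arctan2(d[1],d[0]);print("yaw",np.degrees(y))
t=Q(.048,(162,268),(452,140),(568,400),(285,525));print("top",t.round(1).tolist(),t.mean(0),np.linalg.norm(np.diff(t,axis=0),axis=1))
n=Q(.048,(215,352),(388,275),(428,372),(245,440))
R=np.array([[np.cos(y),np.sin(y)],[-np.sin(y),np.cos(y)]])
print("notch in rest frame",((n-f.mean(0))@R.T).round(1), ((n-t.mean(0))@R.T).round(1))
```

```text
foot [[395.2, 192.3], [468.9, 204.2], [476.0, 166.7], [400.5, 153.4]] [435.14217363 179.13674796] [74.6078203  38.18421974 76.66771024]
bolts [[404.3 172.8]
 [466.  182.8]] [435.12696913 177.81814312]
yaw 9.161582106125971
top [[411.6, 194.8], [453.1, 201.0], [459.3, 162.2], [417.6, 155.6]] [435.41997388 178.40027224] [42.03113078 39.26322334 42.23218087]
notch in rest frame [[-19.3   5.7]
 [  6.1   5.6]
 [  5.5  -8.9]
 [-20.9  -7.1]] [[-19.5   6.5]
 [  5.9   6.4]
 [  5.3  -8.1]
 [-21.   -6.4]]
```

Rest centre is (0.4353, 0.1783) with yaw 9.2°. Foot, top and notch sizes all agree with the given dimensions. Now over the pin.

Call:
{"api": "jog_arm", "payload": {
  "delta_pos": [
    [2,-5.5,0],
    [4,-11,0],
    [6,-16.5,-1],
    [8,-22,-2],
    [8,-22,-2],
    [8,-22,-2]
  ],
  "turn": [0,0,0,0,0,0],
  "grip": [0,0,0,0,0,0]
}}

```text
time_s: 2.28
position: [0.4971, -0.0342, 0.2023]
tcp_rot: [[0.276, 0.961, -0.002], [0.961, -0.276, 0.001], [0.001, -0.002, -1.0]]
force: [0.4, -0.1, 0.7]
opening: 1.001
grasp_force: 0.0
```

Run:
```python
from h import *
import pickle
c=cap("wrist"); pickle.dump(c,open("w2.pkl","wb"))
u,v=proj(c,(.497,-.034,.06)).astype(int); b=(max(u-70,0),max(v-80,0),u+70,v+60); print(u,v,b)
im=c["color"][b[1]:b[3],b[0]:b[2]]; cv2.imwrite("pics/c3.png",cv2.resize((255*(im/255.)**.7).astype(np.uint8),None,fx=4,fy=4,interpolation=cv2.INTER_CUBIC))
s=read_state();print(s["time_s"],s["position"])
```

```text
282 197 (np.int64(212), np.int64(117), np.int64(352), np.int64(257))
2.325 [ 0.49697281 -0.03370807  0.20243308]
```

View pics/c3.png

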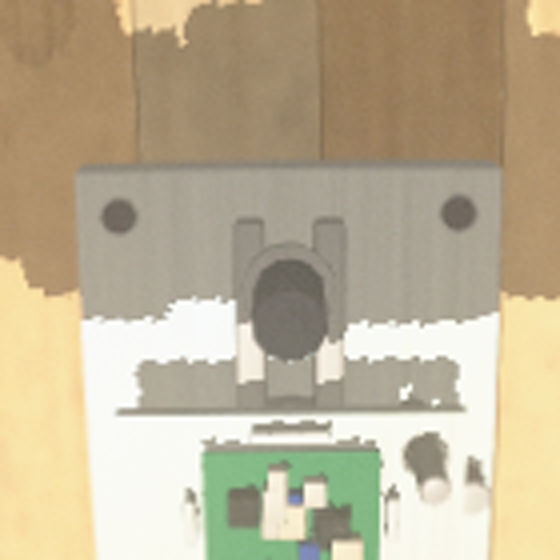

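The crop shows the pin: top disc's lower edge at crop (291,361), collar's upper edge at (290,243). The fork straddles it and the platform edge lies at v=410.

Run:
```python
from h import *
import pickle
c=pickle.load(open("w2.pkl","rb"))
Q=lambda z,u,v:onz(c,212+(u-1.5)/4,117+(v-1.5)/4,z)[:2]*1000
p1,p2=Q(.018,119,216),Q(.018,458,213)   # screws
d=p2-p1; print("screws",p1,p2,np.hypot(*d),np.degrees(np.arctan2(d[1],d[0])))
e1,e2=Q(.018,78,170),Q(.018,501,168); d=e2-e1; print("edge",np.hypot(*d),np.degrees(np.arctan2(d[1],d[0])))
ex=d/np.hypot(*d); ey=np.array([-ex[1],ex[0]])
print("from plate edge", (e1+e2)/2-ey*27)
print("from screws x", (p1+p2)/2)
print("top disc", Q(.079,291,361)+ey*9, "collar",Q(.045,290,243)-ey*12)
l,r=Q(.079,252,325),Q(.079,329,325);print("top dia",np.hypot(*(r-l)),(l+r)/2)
```

```text
screws [459.32823533  -3.46940439] [548.32345542 -28.1066704 ] 92.34253664606345 -15.474115051198813
edge 114.69874772276931 -15.710034199465618
from plate edge [500.29745769 -29.60842156]
from screws x [503.82584537 -15.78803739]
top disc [500.37094354 -29.41718078] collar [500.21037693 -29.81954166]
top dia 17.58180565781935 [500.18662967 -29.77948299]
```

Four estimates put the pin at (0.5003, −0.0297), lifter yaw −15.6°. Cam axis is therefore (0.4801, −0.1018). I go down in two steps.

Call:
{"api": "jog_arm", "payload": {
  "delta_pos": [
    [0.3,0.4,-4],
    [0.3,0.4,-8],
    [0.3,0.4,-10],
    [0.3,0.4,-10],
    [0.3,0.4,-10]
  ],
  "turn": [0,0,0,0,0],
  "grip": [0.3,0.4,0.4,0.4,0.4]
}}

```text
time_s: 2.95
position: [0.5012, -0.0303, 0.1035]
tcp_rot: [[0.275, 0.961, 0.001], [0.961, -0.275, -0.0], [0.0, 0.001, -1.0]]
force: [-0.1, -0.6, -0.0]
opening: 0.614
grasp_force: 0.0
```

Call:
{"api": "jog_arm", "payload": {
  "delta_pos": [
    [-0.1,0.05,-3],
    [-0.1,0.05,-5.1],
    [-0.1,0.05,-5.1],
    [-0.1,0.05,-5.1],
    [-0.1,0.05,-5.1],
    [-0.1,0.05,-5.1],
    [-0.1,0.05,-5.1]
  ],
  "turn": [0,0,0,0,0,0,0],
  "grip": [0.4,0.4,0.4,0.85,0.85,0.85,0.85]
}}

```text
time_s: 3.82
position: [0.5, -0.0308, 0.0519]
tcp_rot: [[0.277, 0.961, 0.001], [0.961, -0.277, -0.0], [0.0, 0.001, -1.0]]
force: [-0.5, 0.6, 1.4]
opening: 0.233
grasp_force: 0.0
```

Call:
{"api": "jog_arm", "payload": {
  "delta_pos": [
    [0,0,0],
    [0,0,0],
    [0,0,0],
    [0,0,0]
  ],
  "turn": [0,0,0,0],
  "grip": [1,1,1,1]
}}

```text
time_s: 4.32
position: [0.4999, -0.0308, 0.0518]
tcp_rot: [[0.277, 0.961, 0.0], [0.961, -0.277, -0.0], [-0.0, 0.0, -1.0]]
force: [-1.5, -0.7, 4.8]
opening: 0.199
grasp_force: 30.0
```

Call:
{"api": "jog_arm", "payload": {
  "delta_pos": [
    [0,0,0.5],
    [0,0,1],
    [0,0,2],
    [0,0,3],
    [0,0,4.5],
    [0,0,6],
    [0,0,8],
    [0,0,8],
    [0,0,8]
  ],
  "turn": [0,0,0,0,0,0,0,0,0],
  "grip": [1,1,1,1,1,1,1,1,1]
}}

```text
time_s: 5.45
position: [0.4995, -0.0307, 0.1316]
tcp_rot: [[0.277, 0.961, -0.0], [0.961, -0.277, 0.0], [0.0, -0.0, -1.0]]
force: [0.4, 0.2, -0.7]
opening: 0.197
grasp_force: 30.0
```

The pin is out. I turn the gripper 115° on the way so it closes across the notch, with the camera on the notch's open side.

Call:
{"api": "jog_arm", "payload": {
  "delta_pos": [
    [0,2,0],
    [-1,4,0],
    [-1.5,6,0],
    [-2,8,0],
    [-3,10,0],
    [-4,12,0],
    [-5,14,0],
    [-5.5,16,0],
    [-6,18,0],
    [-6.4,20,0],
    [-6.4,20.9,0],
    [-6.4,20.9,0]
  ],
  "turn": [10,20,30,40,50,60,70,80,90,100,110,115],
  "grip": [1,1,1,1,1,1,1,1,1,1,1,1]
}}

```text
time_s: 6.95
position: [0.435, 0.1788, 0.1307]
tcp_rot: [[-0.987, -0.16, -0.002], [-0.16, 0.987, -0.0], [0.002, 0.0, -1.0]]
force: [-1.3, -0.2, -0.7]
opening: 0.199
grasp_force: 30.0
```

Call:
{"api": "jog_arm", "payload": {
  "delta_pos": [
    [0,0,-1],
    [0,0,-1.3],
    [0,0,-1.3]
  ],
  "turn": [0,0,0],
  "grip": [1,1,1]
}}

```text
time_s: 7.32
position: [0.4352, 0.1779, 0.1178]
tcp_rot: [[-0.988, -0.154, -0.002], [-0.154, 0.988, -0.0], [0.002, -0.0, -1.0]]
force: [-0.5, -0.0, -1.5]
opening: 0.197
grasp_force: 30.0
```

Run:
```python
from h import *
import pickle
c=cap("wrist"); pickle.dump(c,open("w3.pkl","wb"))
u,v=proj(c,(.4353,.1783,.06)).astype(int); b=(max(u-60,0),max(v-60,0),u+60,v+50); print(u,v,b)
im=c["color"][b[1]:b[3],b[0]:b[2]]; cv2.imwrite("pics/c4.png",cv2.resize((255*(im/255.)**.6).astype(np.uint8),None,fx=5,fy=5,interpolation=cv2.INTER_CUBIC))
s=read_state();print(s["time_s"],s["position"],s["tcp_rot"][:,1],s["joint_positions"])
```

```text
283 227 (np.int64(223), np.int64(167), np.int64(343), np.int64(277))
7.375 [0.43553068 0.17800528 0.11811829] [-1.54273904e-01  9.88028118e-01  1.27875446e-05] [ 8.58425080e+00  2.84744330e+01  1.09542329e+02  6.46068085e-04
  4.20424243e+01 -9.02909171e+01]
```

View pics/c4.png

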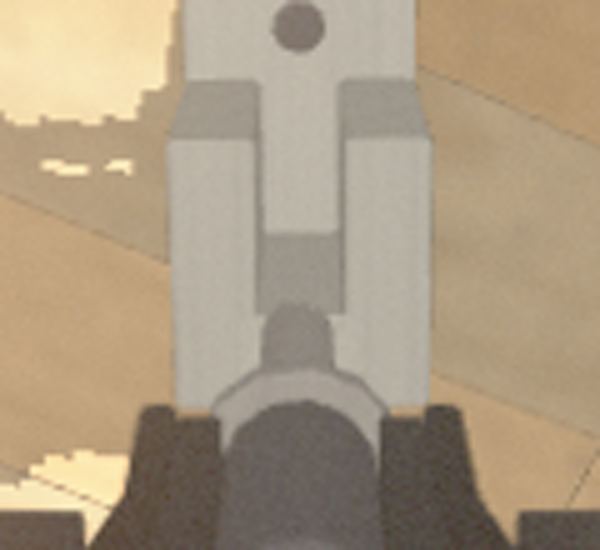

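Looking along the notch: the notch spans u 257–344 (centre 300), the pin's shank spans 262–333 (centre 298), so the pin is laterally centred. I check the fore-aft position next.

Run:
```python
from h import *
import pickle
c=pickle.load(open("w3.pkl","rb"))
Q=lambda z,u,v:onz(c,223+(u-2)/5,167+(v-2)/5,z)*1000
print("inner end",Q(.048,300,314),"foot front",Q(.069,297,303),"block front",(Q(.048,170,138)+Q(.048,432,138))/2)
print("notch sides",Q(.048,257,305),Q(.048,344,305),"shank sides",Q(.069,262,335),Q(.069,333,335),"collar front",Q(.107,300,370))
```

```text
inner end [440.97775997 178.89014639  48.        ] foot front [431.45537295 176.97641597  69.        ] block front [413.38520563 174.73402694  48.        ]
notch sides [440.53726687 172.15952904  48.        ] [438.4844745  185.31788355  48.        ] shank sides [436.95469695 172.86490185  69.        ] [435.41939962 182.70063744  69.        ] collar front [425.48140807 176.45798245 107.        ]
```

Call:
{"api": "jog_arm", "payload": {
  "delta_pos": [
    [-0.1,0.03,0],
    [-0.1,0.03,-1],
    [-0.1,0.03,-2],
    [-0.1,0.03,-3],
    [-0.1,0.03,-4],
    [-0.1,0.03,-5],
    [-0.1,0.03,-5.6],
    [-0.1,0.03,-5.6]
  ],
  "turn": [0,0,0,0,0,0,0,0],
  "grip": [1,1,1,1,1,1,1,1]
}}

```text
time_s: 8.38
position: [0.4344, 0.1785, 0.062]
tcp_rot: [[-0.988, -0.155, -0.001], [-0.155, 0.988, -0.0], [0.001, 0.0, -1.0]]
force: [-0.5, -0.4, -0.8]
opening: 0.195
grasp_force: 30.0
```

Call:
{"api": "jog_arm", "payload": {
  "delta_pos": [
    [0,0,-0.1],
    [0,0,-0.2],
    [0,0,-0.25],
    [0,0,-0.3],
    [0,0,-0.3]
  ],
  "turn": [0,0,0,0,0],
  "grip": [1,1,1,1,1]
}}

```text
time_s: 9.0
position: [0.4348, 0.1785, 0.0596]
tcp_rot: [[-0.988, -0.155, 0.0], [-0.155, 0.988, 0.0], [-0.0, 0.0, -1.0]]
force: [-0.6, 1.0, -1.3]
opening: 0.196
grasp_force: 30.0
```

Call:
{"api": "jog_arm", "payload": {
  "delta_pos": [
    [0,0,-0.1],
    [0,0,-0.15],
    [0,0,-0.15]
  ],
  "turn": [0,0,0],
  "grip": [1,1,1]
}}

```text
time_s: 9.38
position: [0.4349, 0.1785, 0.0588]
tcp_rot: [[-0.988, -0.155, 0.001], [-0.155, 0.988, 0.0], [-0.001, -0.0, -1.0]]
force: [-1.7, 0.0, 6.5]
opening: 0.2
grasp_force: 30.0
```

Upward force of 6.5 N at the expected height: the collar is seated. Release and rise.

Call:
{"api": "jog_arm", "payload": {
  "delta_pos": [
    [0,0,0],
    [0,0,0],
    [0,0,0],
    [0,0,0],
    [0,0,2],
    [0,0,5],
    [0,0,9],
    [0,0,12],
    [0,0,12]
  ],
  "turn": [0,0,0,0,0,0,0,0,0],
  "grip": [0.6,0.45,0.45,0.45,0.45,0.45,0.3,0.3,0.3]
}}

```text
time_s: 10.5
position: [0.4363, 0.1788, 0.18]
tcp_rot: [[-0.988, -0.155, 0.006], [-0.155, 0.988, 0.001], [-0.006, -0.0, -1.0]]
force: [0.8, 0.8, -0.0]
opening: 0.687
grasp_force: 0.0
```

Run:
```python
from h import *
c=cap("wrist"); s=cap("scene")
u,v=proj(c,(.4353,.1783,.06)).astype(int); A=c["color"][v-50:v+50,u-50:u+50]
u,v=proj(s,(.4353,.1783,.06)).astype(int); B=s["color"][v-30:v+30,u-30:u+30]
cv2.imwrite("pics/c5.png",np.hstack([cv2.resize(x,(390,390),interpolation=2) for x in (A,B)]))
print(read_state()["position"])
```

```text
[0.43431036 0.17844796 0.17773453]
```

View pics/c5.png

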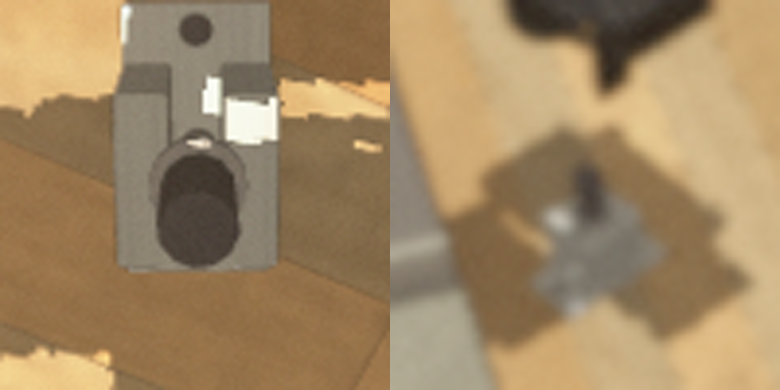

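Left half: the pin stands in the notch with its collar on the block at (198,185); the right half shows it upright. Now to the knob at about (0.4519, −0.2029).

Call:
{"api": "jog_arm", "payload": {
  "delta_pos": [
    [0.2,-3,0],
    [0.4,-6,0],
    [0.6,-10,0],
    [0.8,-14,0],
    [1,-18,0],
    [1.2,-22,0],
    [1.4,-26,0],
    [1.5,-30,0],
    [1.7,-34,0],
    [1.7,-38.1,0],
    [1.7,-38.1,0],
    [1.7,-38.1,0]
  ],
  "turn": [-10,-20,-30,-40,-50,-60,-70,-80,-90,-100,-110,-114.4],
  "grip": [0.3,0.3,0.3,0.3,0.3,0.3,0.3,0.3,0.3,0.3,0.3,0.3]
}}

```text
time_s: 12.1
position: [0.4506, -0.2026, 0.176]
tcp_rot: [[0.271, 0.962, -0.003], [0.962, -0.271, 0.003], [0.002, -0.004, -1.0]]
force: [-0.3, 0.6, 0.4]
opening: 0.697
grasp_force: 0.0
```

Run:
```python
from h import *
import pickle
c=cap("wrist"); pickle.dump(c,open("w4.pkl","wb"))
u,v=proj(c,(.46,-.18,.07)).astype(int); b=(u-75,v-75,u+75,v+60); print(u,v,b)
im=c["color"][b[1]:b[3],b[0]:b[2]]; cv2.imwrite("pics/c6.png",cv2.resize((255*(im/255.)**.7).astype(np.uint8),None,fx=4,fy=4,interpolation=cv2.INTER_CUBIC))
s=read_state();print(s["time_s"],s["position"],s["tcp_rot"][:,1],s["joint_positions"])
```

```text
286 181 (np.int64(211), np.int64(106), np.int64(361), np.int64(241))
12.15 [ 0.45061134 -0.20223798  0.17610396] [ 0.96231861 -0.27189628 -0.00391348] [-3.71603846e+01  2.42146190e+01  1.03268385e+02  4.21250816e-03
  5.27591117e+01 -2.13855005e+01]
```

View pics/c6.png

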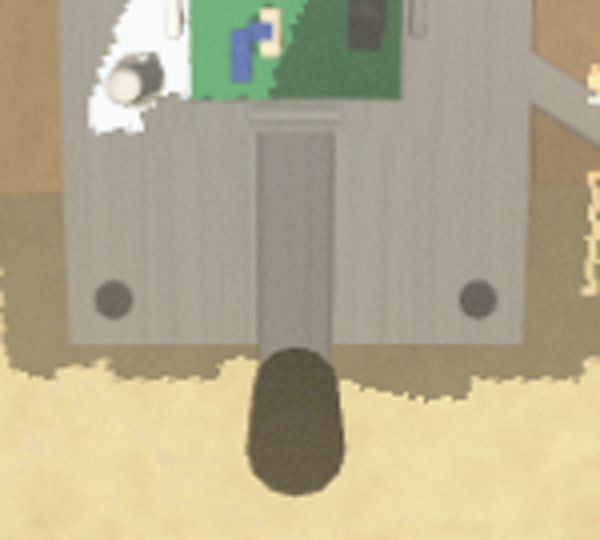

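Knob's top disc ends at crop (296,495), arm centreline u≈295, rib at right (570,90).

Run:
```python
from h import *
import pickle
c=pickle.load(open("w4.pkl","rb"))
Q=lambda z,u,v:onz(c,211+(u-1.5)/4,106+(v-1.5)/4,z)[:2]*1000
y=np.radians(-15.6); ey=np.array([-np.sin(y),np.cos(y)]); ex=np.array([np.cos(y),np.sin(y)])
print("knob",Q(.095,296,495)+ey*10,"width",Q(.095,246,450),Q(.095,344,450))
p1,p2=Q(.018,113,300),Q(.018,478,300);d=p2-p1;print("screws",p1,p2,np.hypot(*d),np.degrees(np.arctan2(d[1],d[0])))
e=(Q(.018,70,344)+Q(.018,523,344))/2;print("axis from edge",e+ey*102,"arm",Q(.033,295,240))
ax=e+ey*102
w=(Q(.033,257,240)+Q(.033,333,240))/2;print("arm angle",np.degrees(np.arctan2(*(np.array([480.3,-101.8])-w))))
a=np.radians(-105.6)+1.05;print("peak",np.array([.4802,-.1018])+.105*np.array([np.cos(a),np.sin(a)]))
```

```text
knob [ 452.38405532 -202.37745806] width [ 442.71132497 -200.12269889] [ 461.44501608 -205.37634631]
screws [ 411.37346469 -177.09142454] [ 500.64156467 -202.12826322] 92.71265805963918 -15.667104400072041
axis from edge [ 480.59997481 -102.49029747] arm [ 460.64817892 -172.47544433]
arm angle 15.538672084192374
peak [ 0.5538746  -0.17661346]
```

Call:
{"api": "jog_arm", "payload": {
  "delta_pos": [
    [0.15,0,-3],
    [0.15,0,-6],
    [0.15,0,-9],
    [0.15,0,-11.8],
    [0.15,0,-11.8],
    [0.15,0,-11.8],
    [0.15,0,-11.8],
    [0.15,0,-11.8],
    [0.15,0,-11.8],
    [0.15,0,-11.8]
  ],
  "turn": [0,0,0,0,0,0,0,0,0,0],
  "grip": [0.3,0.3,0.4,0.5,0.6,1,1,1,1,1]
}}

```text
time_s: 13.4
position: [0.4534, -0.2026, 0.0607]
tcp_rot: [[0.267, 0.964, 0.001], [0.964, -0.267, -0.001], [-0.0, 0.001, -1.0]]
force: [-2.2, 0.3, 6.6]
opening: 0.22
grasp_force: 30.0
```

Knob held. Swing on the 105 mm arc, first to 30°.

Call:
{"api": "jog_arm", "payload": {
  "delta_pos": [
    [0.9,-0.2,0],
    [1.8,-0.35,0],
    [2.7,-0.4,0],
    [3.6,-0.35,0],
    [4.5,-0.25,0],
    [5.4,-0.05,0],
    [5.4,-0.05,0]
  ],
  "turn": [5,10,15,20,25,30,30],
  "grip": [1,1,1,1,1,1,1]
}}

```text
time_s: 14.28
position: [0.5071, -0.2023, 0.0607]
tcp_rot: [[-0.252, 0.968, -0.001], [0.968, 0.252, 0.001], [0.001, -0.001, -1.0]]
force: [-1.9, 1.1, 7.2]
opening: 0.221
grasp_force: 30.0
```

Call:
{"api": "jog_arm", "payload": {
  "delta_pos": [
    [0.9,0.25,0],
    [1.7,0.6,0],
    [2.55,1.0,0],
    [3.3,1.5,0],
    [4.05,2.05,0],
    [4.7,2.6,0],
    [4.7,2.6,0],
    [4.7,2.6,0]
  ],
  "turn": [5,10,15,20,25,30,30,30],
  "grip": [1,1,1,1,1,1,1,1]
}}

```text
time_s: 15.28
position: [0.5526, -0.1761, 0.0607]
tcp_rot: [[-0.702, 0.712, -0.004], [0.712, 0.702, 0.001], [0.004, -0.001, -1.0]]
force: [-4.8, 1.0, 7.6]
opening: 0.217
grasp_force: 30.0
```

Run:
```python
from h import *
import pickle
c=cap("wrist"); t=cap("top"); pickle.dump(c,open("w5.pkl","wb"))
s=read_state();p=s["position"];print(s["time_s"],p,s["force"],s["grasp_force"])
d=p[:2]-np.array([.4803,-.1020]);print(np.hypot(*d),np.degrees(np.arctan2(d[1],d[0]))+105.6, "want 60.16")
cv2.imwrite("pics/c7.png",cv2.resize((255*(c["color"][40:,60:500]/255.)**.7).astype(np.uint8),None,fx=1.57,fy=1.57,interpolation=2))
```

```text
15.375 [ 0.55249877 -0.17612286  0.0607169 ] [-5.82032659  0.57128055  8.71121784] 29.99974424019456
0.10347396030499946 59.846622082395264 want 60.16
```

View pics/c7.png

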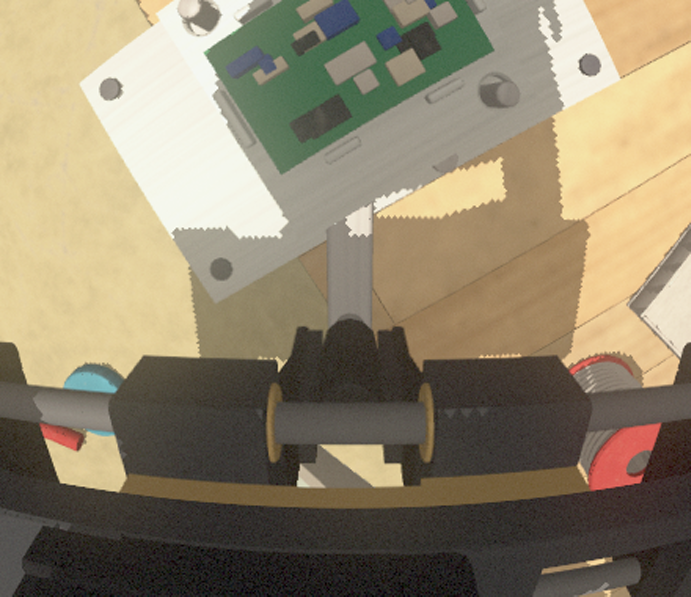

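The arm now lies over the rib, held at the knob (350,350), and the board sits on its platform. I check the lever angle from the arm's edges.

Run:
```python
from h import *
import pickle
c=pickle.load(open("w5.pkl","rb")); k=1.57
g=cv2.cvtColor(c["color"],cv2.COLOR_BGR2GRAY).astype(float)
ax=np.array([.4803,-.1020])
for v in (255,275,295):
    m=[onz(c,60+u/k,40+v/k,.033)[:2] for u in (328,373)]
    p=(m[0]+m[1])/2; d=p-ax; print(np.hypot(*(m[1]-m[0])),np.hypot(*d),np.degrees(np.arctan2(d[1],d[0]))+105.6)
a=np.radians(-105.6+60.16)
for r in (.09,.13): q=proj(c,np.r_[ax+r*np.array([np.cos(a),np.sin(a)]),.012]); print("rib",(q-[60,40])*k)
```

```text
0.01752870910868016 0.0751898408922772 60.376414849907796
0.017744651010796263 0.08339779980493156 60.359805004812905
0.017984715906392328 0.09182248833361799 60.34609447749428
rib [349.78639318 274.19170905]
rib [349.74805009 355.73756448]
```

```bash
python3 -c "
from rig import *
print(hand_in())"
```

```text
the job is handed in; nothing more can be done
None
```

The lock pin is parked upright in the pin rest and released, and the lever is still held over the index rib at 60.1° ± 0.3° measured (highest lift 60.2°) with the board on its platform; the job was handed in about 15 s into the 56 s limit.

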